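Lock the modelling turntable

TASK

Lock the modelling turntable: push the peg on its wheel round until the slot in the wheel faces the steel bar, then push the bar along its guide into the slot until it is fully home, its upright lug against the guide rails. Work only by pushing with the fingertips: nothing is to be gripped, lifted or carried, the bar stays in its guide, the little figure stays standing in the middle of the wheel, and everything else stays where it is.

Things in the scene. Friction and masses are not known exactly. Their poses are not given: they have to be found in the camera images.
- stand: Fixed stand on a wooden board 220 (x) by 400 (y) by 12 mm; origin on the table, z up. Wheel axis at x 0, y -90 mm. Bar guide along y at x 0: steel bed 50 mm wide, top at z 49 mm, y 20 to 175 mm, with two rails on it, 17 mm apart, each 10 mm wide, tops at z 66 mm, y 30 to 100 mm. The bar slides between them and goes home towards -y.
- wheel (a joint): Turn of the grey cast-metal wheel, rad, growing anticlockwise from above. At 0 (or a whole turn, 2 pi) the slot points along the stand's +y, in line with the bar. Wheel 200 mm across, z 48 to 62 mm. It turns either way with light friction (0.1 N m), stays where it is left and stops almost at once when the push ends.
- axis_top (a point): Centre of the wheel's top face, z 62 mm.
- slot_mouth (a point): Middle of the mouth of the wheel's only slot, at the rim, on the top face, 100 mm from the axis. The slot is 26 mm wide with parallel sides and runs inwards 45 mm, right through the wheel's thickness.
- peg_mid (a point): Middle of the upright steel peg used to turn the wheel: 14 mm in diameter, standing 35 mm above the wheel's top (z 62 to 97 mm), 74 mm from the axis and straight opposite the slot. This point is half way up it.
- bar: Loose steel bar, about 0.3 kg, on the bed between the rails, sliding with 1 to 5 N. Origin: its rounded nose, on the underside; +y runs back along it. 14 mm wide, 12 thick, 130 from nose to an upright lug 40 wide (x), 10 thick, 44 high. Home: lug against the rail ends, nose at y -30 mm of the stand, 40 mm inside the rim. The nose centres a slot that is a few mm off.
- lug_back (a point): Middle of the lug's rear face, 12 mm above the bar's underside (z 61 mm above the table, 12 mm above the bed), 140 mm behind the nose: where to push, towards the stand's -y. Fully home it is at y 110 mm in the stand's frame.
- figure: Loose little fired-clay figure, 46 mm across its round foot, 58 mm high, standing near the middle of the wheel and turning with it. Origin at the centre of its foot.
- jar: Loose glass jar, 44 mm in diameter, 55 mm high, standing on the board beside the guide. Origin at the centre of its foot. Bystander.
- sticks: Loose flat wooden modelling tool, 135 mm long (its y), 20 mm wide, 7 mm thick, lying on the board on the other side of the guide. Origin under its middle. Bystander.
- sprayer: Spray bottle, 74 mm in diameter, 183 mm high. Origin at the centre of its foot. Bystander.
- batten: Wooden batten 45 by 220 (y) by 30 mm. Origin under its centre. Bystander.
- rule: Steel rule 300 (x) by 30 by 4 mm. Origin under its centre. Bystander.
- cup: White cup 76 mm across, 85 mm high. Origin at the centre of its foot. Bystander.

How it is judged:
By the outcome, as a careful person would: the job done as asked, in the order asked, and still so for the second after the job is handed in, with the robot touching nothing.
It also fails if it takes over 64 s, if anything falls off the work surface, if the arm or the gripper's body presses on something with over 40 N, if the wrist force passes 120 N, or if a joint passes its speed limit or range.

ROBOT

A 7-joint arm with a two-finger parallel gripper is mounted at the origin on the work surface. World frame = base frame: x ahead of the robot, y to its left, z up, the work surface at z = 0. Lengths are in mm, angles in rad, forces in N, time in s.
With the tool pointing down it reaches from about 425 to 925 mm from the base axis. Payload 6.8 kg.
Tool frame: the origin (TCP) lies midway between the tips of the shut fingers; the grasp point (between the pads) lies r.pinch_z behind it (r.pinch_z is the distance from the TCP to the grasp point, in mm); z points along the fingers, y is the line along which they close (so a half turn about z gives the same grasp; the last joint's range is limited). The gripper opens to 85 mm and grips with 20 to 120 N. Pads are 22 mm wide; open, the fingers measure 114 mm over their backs; the gripper's body (76 mm by 85 mm) begins 54 mm behind the grasp point. The pads swing forward as they close: fully open they stand 13 mm farther back than shut.
Start: joints at [1.166, 0.477, 0.022, 1.555, -0.011, 1.109, -0.083], TCP at [197.421, -645.502, 199.408] pointing down, gripper open.
Joint ranges: [-2.96, 2.96], [-0.34, 2.1], [-1.41, 1.46], [0.24, 2.44], [-1.37, 4.51], [0.17, 1.92], [-2.96, 2.96]. Speed limits (rad/s): [2.39, 2.39, 3.14, 3.14, 3.14, 3.14, 3.14].

INTERFACE

Orientations are given as a 3x3 rotation matrix whose columns are the frame's x, y, z axes.
In Python, from bench import r gives the robot as it stands.
- The arm moves only by the tool send_rows, never from a script. Its argument "series" is text: rows parted by semicolons, each of 4 numbers parted by spaces: the shift along the tool's x, y, z in cm, then the turn about the tool's z in units of 5 degrees (1.0 is 5 degrees). A call has 1 to 5 rows; each row is the pose to reach, as a shift and turn from the pose commanded when the call began, along the tool's axes at that moment; what a row does not reach only later rows make up. A row lasts 1/12 s, in which the tool goes at most 41.7 mm and 7.16 degrees, less where a joint would pass 70% of its speed; a pose out of reach is approached as far as the arm can. A call with a gripper value outside its range is refused whole. "grip" is the closure, from -1 (fully open) to 1 (shut), set as the call begins (left out, the last holds). The fingers move at their own pace and stop on an object; "squeeze" is the grip in N (left out, the last holds). Time passes only in rows, so rows that repeat a pose let the fingers close. It gives the time, the measured TCP pose, the force, the opening and the grip force at its end, in the units of the state.
- r.observe(): the state, without advancing time (a new reading comes with each control period).
- r.snapshot(name): name is "side" or "top"; returns the picture (384x512x3 uint8, blue, green, red); there is no depth.
- r.camera_params(name): a dict with "vfov" (degrees; the focal length in pixels is half the picture's height over the tangent of half this angle, whatever the lens; pixels are square), "cx", "cy" (the principal point, pixels), "pose" (4x4, takes a point from camera to world coordinates). Camera axes: x right, y down, z forward; pixel columns grow to the right and rows downward; lengths in mm; the calibration is good to about 2 mm. A picture is of the moment at which its call begins. camera_params takes no time and is no camera call.
- r.close_job(): hands the job in; it is judged then, once.
Trained networks look in the newest picture that a camera, given by its name, has taken for a name from the list of things; names that differ only in an ending like _2 or _b are one class to them, and where a whole thing is asked for, a point or a joint stands for the part that bears it (a point fixed in the world has none). Each returns a list of dicts, best first, with "p" (0 to 1); they miss things now and then, are a little off and sometimes report something else, mostly with a low value. They report only what shows in the picture. A call takes as long as a camera call.
- r.silhouettes(camera, thing): "mask" (384x512 bool, what is visible of it) and "location" ([column, row] as shares, 0 to 1, of the picture: columns of its width, rows of its height, amid what is visible of it).
- r.spot_point(camera, thing): "location" ([column, row] as shares, 0 to 1, of the picture: columns of its width, rows of its height: a listed point, or the origin of a listed thing).
The state is a dict: "t": time; "joint_pos": joint angles; "dq": joint speeds; "joint_efforts": joint torques, N m; "tool_pos": TCP position; "tcp_rot": TCP orientation; "force": force on the tool from outside, world axes, zero at the start; "ft_torque": the same for the moment, N m; "opening": opening from 0.0 (shut) to 1.0 (fully open); "gripper_force": force on a finger pad.
Only numpy, scipy, OpenCV 4.12 (cv2) and the standard library are available. Lean on these libraries where they do the work, as an engineer would, in place of code of your own. Each camera call takes 0.05 s, during which the arm holds its last target. There are 200 camera calls.

## Working session

There is one attempt and no reset: what is moved stays moved. The work goes in short steps, Python scripts to look and compute and a tool call to move; the robot and the scene stay as the last step left them, time stands still between calls to the robot, and variables do not carry over. Pictures are saved under pics/ and viewed, at most 10 in all, crops included, and the job is handed in when it is done.

Besides the shell and the picture viewer there is one more tool, called after "Emit:" as name(argument=value, ...), one argument or row to a line, values as JSON. send_rows: Moves the arm, as the interface text tells. Its arguments: {"type":"object","properties":{"series":{"type":"string"},"grip":{"type":"number"},"squeeze":{"type":"number"}},"required":["series"]}

```bash
mkdir -p pics
cat > h.py <<'E'
import numpy as np, cv2
from bench import r
def ray(cam,loc):
    c=r.camera_params(cam); f=192/np.tan(np.radians(c["vfov"])/2)
    P=np.array(c["pose"]); d=np.array([(loc[0]*512-c["cx"])/f,(loc[1]*384-c["cy"])/f,1])
    return P[:3,3],P[:3,:3]@d
def atz(cam,loc,z):
    o,d=ray(cam,loc); return o+d*(z-o[2])/d[2]
E
python3 - <<'E'
from h import *
s=r.observe(); print(s["t"],s["tool_pos"],np.round(s["tcp_rot"],3).tolist(),s["opening"],r.pinch_z)
a=r.snapshot("top");b=r.snapshot("side")
cv2.imwrite("pics/a.png",a);cv2.imwrite("pics/b.png",b)
Z=dict(axis_top=62,slot_mouth=62,peg_mid=79.5,lug_back=61,bar=49,figure=62,jar=12,sticks=12,stand=0,sprayer=0,batten=0,rule=0,cup=0)
for cam in("top","side"):
    print(cam, np.round(np.array(r.camera_params(cam)["pose"])[:3,3]))
    for n,z in Z.items():
        print(n,[(round(q["p"],2),np.round(np.array(q["location"])*[512,384]).tolist(),np.round(atz(cam,q["location"],z)).tolist()) for q in r.spot_point(cam,n)[:2]])
E
```

```text
0.0 [ 197.19706318 -644.87711977  198.42924038] [[0.956, 0.292, -0.001], [0.292, -0.956, 0.002], [-0.0, -0.002, -1.0]] 0.9974720850202261 18.700000000000003
top [ 251.   28. 1312.]
axis_top [(0.79, [320.0, 177.0], [553.0, -130.0, 62.0])]
slot_mouth [(0.69, [339.0, 153.0], [629.0, -192.0, 62.0])]
peg_mid [(0.93, [300.0, 193.0], [499.0, -69.0, 80.0])]
lug_back [(0.79, [242.0, 160.0], [606.0, 108.0, 61.0])]
bar [(0.86, [284.0, 173.0], [566.0, -21.0, 49.0])]
figure [(0.63, [315.0, 176.0], [555.0, -116.0, 62.0])]
jar [(0.58, [282.0, 171.0], [582.0, -17.0, 12.0]), (0.54, [255.0, 190.0], [523.0, 69.0, 12.0])]
sticks [(0.51, [263.0, 146.0], [665.0, 42.0, 12.0])]
stand [(0.67, [291.0, 181.0], [555.0, -46.0, 0.0])]
sprayer [(0.58, [415.0, 256.0], [318.0, -427.0, 0.0])]
batten [(0.9, [124.0, 168.0], [596.0, 493.0, 0.0]), (0.52, [292.0, 182.0], [552.0, -48.0, 0.0])]
rule [(0.79, [414.0, 161.0], [621.0, -442.0, 0.0])]
cup [(0.86, [152.0, 249.0], [336.0, 387.0, 0.0])]
side [374. 757. 910.]
axis_top [(0.56, [244.0, 158.0], [550.0, -127.0, 62.0]), (0.39, [240.0, 222.0], [516.0, 121.0, 62.0])]
slot_m
[... 213 characters left out ...]
r [(0.75, [230.0, 187.0], [571.0, -13.0, 49.0])]
figure [(0.57, [244.0, 160.0], [550.0, -120.0, 62.0])]
jar [(0.78, [240.0, 221.0], [528.0, 79.0, 12.0]), (0.33, [319.0, 123.0], [326.0, -406.0, 12.0])]
sticks [(0.57, [198.0, 204.0], [660.0, 37.0, 12.0]), (0.19, [262.0, 170.0], [495.0, -132.0, 12.0])]
stand [(0.75, [234.0, 190.0], [568.0, -46.0, 0.0])]
sprayer [(0.55, [321.0, 122.0], [320.0, -427.0, -0.0]), (0.48, [224.0, 142.0], [648.0, -261.0, 0.0])]
batten [(0.6, [171.0, 366.0], [604.0, 491.0, 0.0]), (0.37, [263.0, 170.0], [494.0, -144.0, 0.0])]
rule [(0.75, [239.0, 113.0], [625.0, -432.0, 0.0])]
cup [(0.63, [263.0, 170.0], [495.0, -144.0, 0.0]), (0.62, [294.0, 335.0], [344.0, 377.0, 0.0])]
```

```bash
ls -la pics
```

```text
total 616
drwxr-xr-x 2 agent agent   4096 Dec  2 17:25 .
drwxr-xr-x 3 agent agent   4096 Dec  2 17:25 ..
-rw-r--r-- 1 agent agent 295762 Dec  2 17:25 a.png
-rw-r--r-- 1 agent agent 320998 Dec  2 17:25 b.png
```

Run:
```python
import cv2
a=cv2.imread("pics/a.png");cv2.imwrite("pics/a2.png",cv2.resize(a[110:240,215:375],(738,600),interpolation=3))
b=cv2.imread("pics/b.png");cv2.imwrite("pics/b2.png",cv2.resize(b[90:260,160:360],(705,600),interpolation=3))
```

```text
(no output)
```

View pics/a2.png

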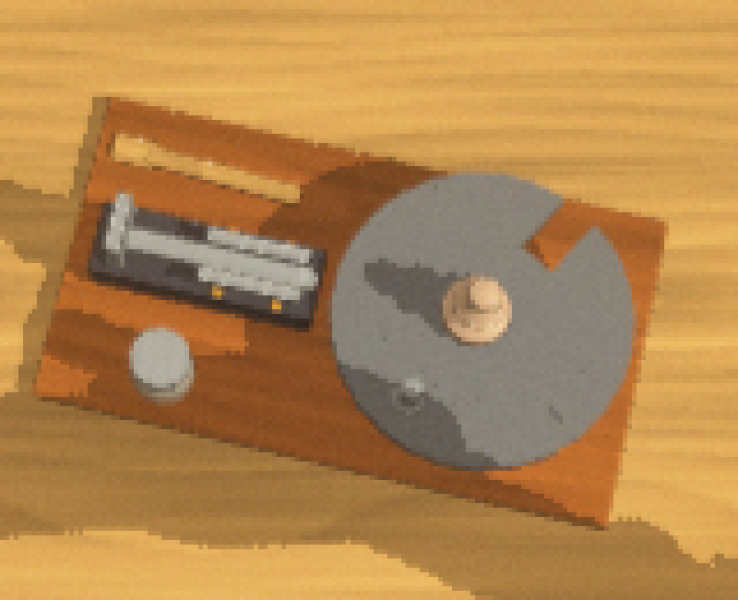

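View pics/b2.png

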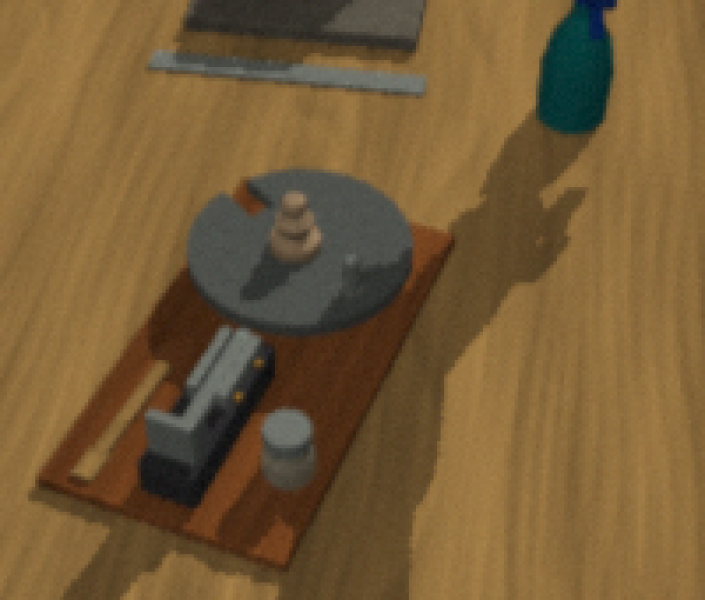

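The top view shows the wheel centred at about pixel (320,179), its slot at upper right (339,157), the peg at lower left (304,196) and the lug at the left (242,158). The figure is at the centre of the wheel. The side view agrees. I'll fit the stand pose from the board corners and the wheel outline.

```bash
cat > fit.py <<'E'
from h import *
from scipy.optimize import least_squares
def proj(cam,X):
    c=r.camera_params(cam); f=192/np.tan(np.radians(c["vfov"])/2); P=np.linalg.inv(np.array(c["pose"]))
    p=np.atleast_2d(X)@P[:3,:3].T+P[:3,3]; return p[:,:2]/p[:,2:]*f+[c["cx"],c["cy"]]
def S(q,pts):  # stand->world
    x,y,t=q; R=np.array([[np.cos(t),-np.sin(t)],[np.sin(t),np.cos(t)]])
    pts=np.atleast_2d(np.array(pts,float)); return np.c_[pts[:,:2]@R.T+[x,y],pts[:,2]]
def toS(q,X):
    x,y,t=q; R=np.array([[np.cos(t),-np.sin(t)],[np.sin(t),np.cos(t)]]); return (np.array(X)[:2]-[x,y])@R
E
python3 - <<'E'
from fit import *
# corners from the crops: order (x+,y+),(x+,y-),(x-,y-),(x-,y+)
top=np.array([[105,97],[667,222],[607,528],[37,397]])*[160/738,130/600]+[215,110]
side=np.array([[38,485],[453,236],[290,568]])*[200/705,170/600]+[160,90]
C=[[110,200,12],[110,-200,12],[-110,-200,12],[-110,200,12]]
th=np.linspace(0,2*np.pi,60)
ms={}
for cam in("top","side"):
    r.snapshot(cam); m=r.silhouettes(cam,"wheel"); print(cam,m[0]["p"],m[0]["mask"].sum())
    k=max(cv2.findContours(m[0]["mask"].astype(np.uint8),0,1)[0],key=len); (ms[cam])=cv2.boundingRect(cv2.convexHull(k)); print(ms[cam])
def res(q,full=False):
    e=[proj("top",S(q,C))-top, proj("side",S(q,[C[0],C[2],C[3]]))-side]
    d=S(q,np.c_[100*np.cos(th),100*np.sin(th)-90,62+0*th]); p=proj("top",d)
    b=ms["top"]; e.append(np.array([[p[:,0].min()+.5-b[0],p[:,1].min()+.5-b[1]],[p[:,0].max()+.5-b[0]-b[2],p[:,1].max()+.5-b[1]-b[3]]]))
    return np.vstack(e) if full else np.vstack(e).ravel()
s=least_squares(res,[565,-46,-.21],loss="soft_l1"); q=s.x; print(q,np.degrees(q[2])); print(np.round(res(q,True),1).tolist())
np.save("q.npy",q)
print("axis",S(q,[0,-90,62]))
for cam in("top","side"):
    for n,z in dict(slot_mouth=62,peg_mid=79.5,lug_back=61,bar=49,figure=62).items():
        for o in r.spot_point(cam,n)[:1]:
            v=toS(q,atz(cam,o["location"],z)); w=v-[0,-90]; print(cam,n,np.round(v),"r",round(np.hypot(*w)),"ang-from+y",round(np.degrees(np.arctan2(-w[0],w[1])),1))
E
```

```text
top 0.64 2989
(287, 148, 65, 64)
side 0.78 2110
(213, 138, 64, 46)
[ 5.65429594e+02 -4.27152057e+01 -2.21526651e-01] -12.692542160123844
[[-0.7, 0.2], [-1.0, -0.6], [-0.9, -0.2], [-2.4, 0.1], [-0.2, -1.5], [1.1, -0.9], [-0.0, -0.4], [0.6, 0.2], [1.3, 0.1]]
axis [[ 545.65486423 -130.51588932   62.        ]]
top slot_mouth [  78. -134.] r 89 ang-from+y -119.4
top peg_mid [-61. -49.] r 74 ang-from+y 56.0
top lug_back [  9. 166.] r 256 ang-from+y -2.0
top bar [ 2. 24.] r 114 ang-from+y -0.9
top figure [ -1. -68.] r 22 ang-from+y 3.1
side slot_mouth [  79. -126.] r 87 ang-from+y -114.4
side peg_mid [-65. -43.] r 80 ang-from+y 54.4
side lug_back [  4. 162.] r 252 ang-from+y -0.9
side bar [-5. 32.] r 122 ang-from+y 2.2
side figure [  8. -77.] r 15 ang-from+y -33.0
```

```bash
cat > plan.py <<'E'
from fit import *
def rows(targets,cur=None):
    """targets: (x,y,z,yaw of tool y in deg) world; cur: same; prints one call's rows"""
    if cur is None:
        s=r.observe(); R=np.array(s["tcp_rot"]); cur=[*s["tool_pos"],np.degrees(np.arctan2(R[1,1],R[0,1]))]
        print("t",round(s["t"],2),"cur",np.round(cur,1))
    a=np.radians(cur[3]); y=np.array([np.cos(a),np.sin(a),0]); z=np.array([0,0,-1]); x=np.cross(y,z)
    out=[]
    for t in targets:
        d=np.array(t[:3])-cur[:3]; w=(t[3]-cur[3]+180)%360-180
        out.append("%.2f %.2f %.2f %.2f"%(d@x/10,d@y/10,d@z/10,-w/5))
    print("; ".join(out))
def peg(psi,gap=21.5,z=72,rad=74):
    q=np.load("q.npy"); A=S(q,[0,-90,0])[0]; p=np.radians(psi)
    c=A[:2]+rad*np.array([np.cos(p),np.sin(p)])-gap*np.array([-np.sin(p),np.cos(p)]); return [c[0],c[1],z,psi+90]
E
python3 - <<'E'
from plan import *
st=peg(112); st[3]=225; print(np.round(st))
a=[450,-540,300,-85]; b=[520,-200,300,-110]; c=[st[0],st[1],200,225]
rows([a]); rows([b],a); rows([c],b); rows([st],c)
E
```

```text
[538. -54.  72. 225.]
t 2.1 cur [ 197.4 -645.5  199.4  -73. ]
27.24 -2.70 -10.06 2.40
9.94 -33.26 0.00 5.00
-3.32 -14.34 10.00 5.00
0.00 0.00 12.80 0.00
```

Emit:
send_rows(
  series="1 0 -4 0; 3 0 -8 0; 6 0 -10 0.5; 10 -1 -10 1; 14 -1.5 -10 1.5",
  grip=1,
)

```text
t: 2.52
tool_pos: [327.7, -590.8, 302.2]
tcp_rot: [[0.987, 0.16, 0.002], [0.16, -0.987, -0.004], [0.002, 0.004, -1.0]]
force: [0.6, 0.0, -0.7]
opening: 0.298
gripper_force: 0.0
```

Run:
```python
from plan import *
a=[450,-540,300,-85];b=[520,-200,300,-110]
rows([a,b])
```

```text
t 2.52 cur [ 327.7 -590.8  302.2  -80.8]
12.89 -3.05 0.22 0.85; 25.25 -35.49 0.22 5.85
```

Emit:
send_rows(
  series="4 -1 0 0.5; 8 -2 0 1; 12 -3 0 1.5; 14 -6.5 0 2; 15.5 -10 0 2.5",
)

```text
t: 2.93
tool_pos: [466.2, -463.7, 298.1]
tcp_rot: [[0.999, -0.052, -0.0], [-0.052, -0.999, 0.001], [-0.0, -0.001, -1.0]]
force: [0.5, 0.1, -0.5]
opening: 0.002
gripper_force: 0.0
```

Emit:
send_rows(
  series="1 -4 0 0.5; 2 -8 0 1; 3 -12 0 1.5; 4 -16 0 2; 5 -20 0 2.5",
)

```text
t: 3.35
tool_pos: [523.9, -266.9, 299.7]
tcp_rot: [[0.963, -0.269, 0.0], [-0.269, -0.963, -0.0], [0.001, 0.0, -1.0]]
force: [0.9, 0.3, -0.2]
opening: 0.001
gripper_force: 0.0
```

Run:
```python
from plan import *
st=peg(112); st[3]=225
rows([[st[0],st[1],250,225],st])
```

```text
t 3.35 cur [ 523.9 -266.9  299.7 -105.6]
-4.39 -20.90 4.97 5.87; -4.39 -20.90 22.77 5.87
```

Emit:
send_rows(
  series="-1 -4 0 1.2; -2 -8 0 2.4; -3 -12 1 3.6; -4 -16 2 4.8; -4.4 -20 4 5.9",
)

```text
t: 3.77
tool_pos: [534.4, -66.2, 263.1]
tcp_rot: [[0.704, -0.71, 0.004], [-0.71, -0.704, -0.0], [0.003, -0.003, -1.0]]
force: [0.2, -0.5, -0.5]
opening: -0.004
gripper_force: 0.0
```

Run:
```python
from plan import *
st=peg(112); st[3]=225
rows([[st[0],st[1],110,225],st])
for cam in("top","side"):
    im=r.snapshot(cam); cv2.imwrite(f"pics/c_{cam}.png",im)
    for n,z in dict(peg_mid=79.5,figure=62).items():
        for o in r.spot_point(cam,n)[:1]: print(cam,n,round(o["p"],2),np.round(atz(cam,o["location"],z)))
```

```text
t 3.77 cur [ 534.4  -66.2  263.1 -135.3]
-0.63 -1.12 15.31 -0.05; -0.63 -1.12 19.11 -0.05
top peg_mid 0.69 [488. -82.  80.]
top figure 0.28 [510.  76.  62.]
side peg_mid 0.72 [482. -73.  80.]
side figure 0.49 [ 549. -133.   62.]
```

Emit:
send_rows(
  series="-0.6 -1.1 4 0; -0.6 -1.1 8 0; -0.6 -1.1 12 0; -0.6 -1.1 16 0; -0.6 -1.1 19 0",
)

```text
t: 4.48
tool_pos: [536.6, -58.8, 69.2]
tcp_rot: [[0.705, -0.709, -0.001], [-0.709, -0.705, -0.001], [-0.0, 0.001, -1.0]]
force: [0.0, -0.4, 0.2]
opening: -0.004
gripper_force: 0.0
```

Emit:
send_rows(
  series="0 0 0 0; 0 0 0 0",
)

```text
t: 4.65
tool_pos: [536.9, -58.2, 71.1]
tcp_rot: [[0.706, -0.709, -0.003], [-0.709, -0.706, -0.0], [-0.001, 0.002, -1.0]]
force: [-0.0, 0.3, 0.8]
opening: 0.001
gripper_force: 0.0
```

Run:
```python
from plan import *
def w(ps): return [peg(p) for p in ps]
rows(w([114,118,122,126,130]))
for a in (130,155,180,205,230): rows(w(np.arange(a+5,a+26,5)),peg(a))
for cam in("top","side"): cv2.imwrite(f"pics/d_{cam}.png",r.snapshot(cam))
b=cv2.imread("pics/d_side.png");cv2.imwrite("pics/d2.png",cv2.resize(b[70:270,140:380],(720,600),interpolation=3))
```

```text
t 4.65 cur [ 536.9  -58.2   71.1 -135.1]
-0.40 -0.17 -0.09 4.18; -0.71 0.27 -0.09 3.38; -0.99 0.74 -0.09 2.58; -1.24 1.21 -0.09 1.78; -1.45 1.71 -0.09 0.98
-0.16 0.65 0.00 -1.00; -0.26 1.32 0.00 -2.00; -0.30 1.99 0.00 -3.00; -0.29 2.66 0.00 -4.00; -0.22 3.33 0.00 -5.00
-0.16 0.65 0.00 -1.00; -0.26 1.32 0.00 -2.00; -0.30 1.99 0.00 -3.00; -0.29 2.66 0.00 -4.00; -0.22 3.33 0.00 -5.00
-0.16 0.65 0.00 -1.00; -0.26 1.32 0.00 -2.00; -0.30 1.99 0.00 -3.00; -0.29 2.66 0.00 -4.00; -0.22 3.33 0.00 -5.00
-0.16 0.65 0.00 -1.00; -0.26 1.32 0.00 -2.00; -0.30 1.99 0.00 -3.00; -0.29 2.66 0.00 -4.00; -0.22 3.33 0.00 -5.00
-0.16 0.65 0.00 -1.00; -0.26 1.32 0.00 -2.00; -0.30 1.99 0.00 -3.00; -0.29 2.66 0.00 -4.00; -0.22 3.33 0.00 -5.00
```

View pics/d2.png

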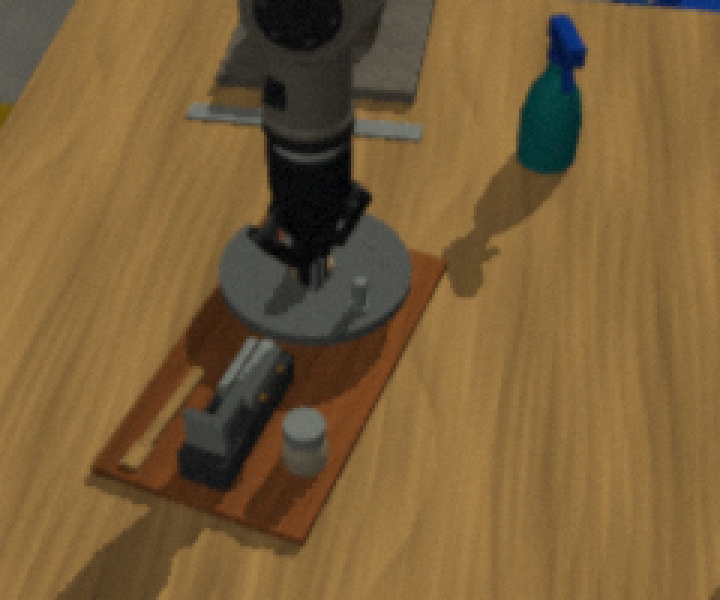

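The fingertips are on the wheel (pixel 315,275 in the crop), clear of the peg at (358,290) and on its clockwise side, and the figure stands behind them. I'll start the push.

Emit:
send_rows(
  series="-0.4 0 0 1; -0.7 0.3 0 1; -1 0.75 0 1; -1.25 1.2 0 1; -1.45 1.7 0 1",
)

```text
t: 5.17
tool_pos: [515.1, -58.6, 72.3]
tcp_rot: [[0.644, -0.765, 0.001], [-0.765, -0.644, -0.0], [0.001, -0.001, -1.0]]
force: [0.0, 0.4, 0.4]
opening: -0.0
gripper_force: 0.0
```

Emit:
send_rows(
  series="-0.15 0.65 0 -1; -0.25 1.3 0 -2; -0.3 2 0 -3; -0.3 2.65 0 -4; -0.2 3.3 0 -5",
)

```text
t: 5.58
tool_pos: [488.0, -78.5, 71.8]
tcp_rot: [[0.909, -0.418, 0.0], [-0.418, -0.909, -0.0], [0.0, 0.0, -1.0]]
force: [-0.2, 0.7, -0.6]
opening: -0.005
gripper_force: 0.0
```

```bash
cat > look.py <<'E'
from plan import *
q=np.load("q.npy")
print("force",np.round(r.observe()["force"],1))
for cam in("top","side"):
    cv2.imwrite(f"pics/l_{cam}_{r.observe()['t']:.2f}.png",r.snapshot(cam))
    for n,z in dict(slot_mouth=62,peg_mid=79.5,figure=62).items():
        for o in r.spot_point(cam,n)[:1]:
            v=toS(q,atz(cam,o["location"],z)); w=v-[0,-90]; print(cam,n,round(o["p"],2),np.round(v),"r",round(np.hypot(*w)),"worldang",round((np.degrees(np.arctan2(w[1],w[0])+q[2]))%360,1))
E
python3 look.py
python3 - <<'E'
from plan import *
rows([peg(p) for p in (160,165,170,175,180)])
E
```

```text
force [-0.2  0.7 -0.6]
top slot_mouth 0.97 [  83. -131.] r 92 worldang 321.2
top peg_mid 0.76 [-66. -49.] r 78 worldang 135.6
top figure 0.19 [-81. 109.] r 215 worldang 99.3
side slot_mouth 0.65 [  90. -132.] r 100 worldang 322.1
side peg_mid 0.63 [-67. -39.] r 84 worldang 130.3
side figure 0.57 [ 10. -83.] r 12 worldang 23.5
t 5.98 cur [ 489.   -77.6   71.6 -115. ]
-0.19 0.90 -0.04 -1.01; -0.29 1.57 -0.04 -2.01; -0.34 2.24 -0.04 -3.01; -0.32 2.91 -0.04 -4.01; -0.25 3.58 -0.04 -5.01
```

```bash
ls pics/l_*
python3 - <<'E'
import cv2,glob
f=sorted(glob.glob("pics/l_side*"))[-1];b=cv2.imread(f)
g=sorted(glob.glob("pics/l_top*"))[-1];a=cv2.imread(g)
cv2.imwrite("pics/e.png",cv2.hconcat([cv2.resize(b[110:230,200:300],(400,480),interpolation=3),cv2.resize(a[130:226,280:360],(400,480),interpolation=3)]))
E
```

```text
pics/l_side_5.78.png
pics/l_top_5.58.png
```

View pics/e.png

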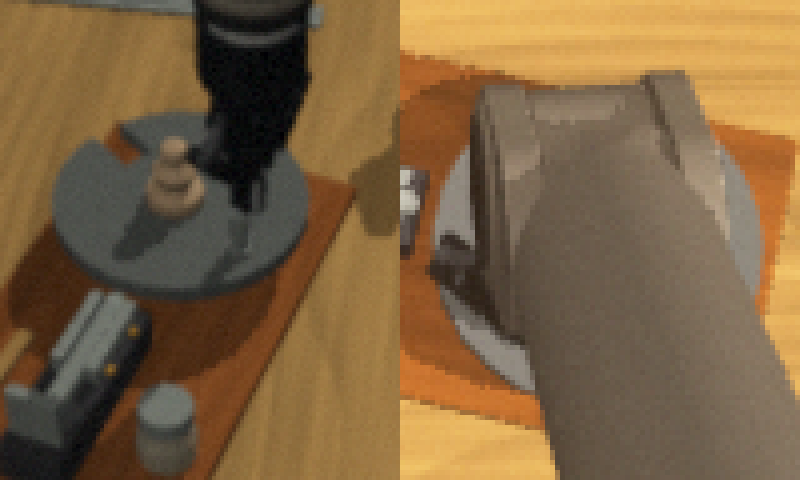

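The wheel hasn't moved: the fingertips passed inside the peg, which shows in front of them at pixel (260,170). My projection must be off, so I'll check it against the known TCP.

Run:
```python
from fit import *
for c in("top","side"):
    p=r.camera_params(c); print({k:v if k!="pose" else np.round(v,3).tolist() for k,v in p.items()})
print("tip d",proj("side",[536.9,-58.2,71.1]),"seen ~245,165; tip e",proj("side",[489,-77.6,71.6]),"seen ~261,161")
b=cv2.imread("pics/d_side.png"); m=cv2.resize(b[130:190,215:295],(800,600),interpolation=3); cv2.imwrite("pics/f.png",m)
```

```text
{'vfov': 49.06876253145241, 'cx': 264.37927709196566, 'cy': 194.28353179046914, 'pose': [[0.004, -0.981, 0.194, 251.328], [-1.0, -0.002, 0.008, 27.878], [-0.008, -0.194, -0.981, 1311.627], [0.0, 0.0, 0.0, 1.0]]}
{'vfov': 51.716842020470594, 'cx': 253.68491481210233, 'cy': 186.81096196238272, 'pose': [[-0.987, -0.118, 0.111, 374.019], [-0.162, 0.727, -0.668, 756.551], [-0.002, -0.677, -0.736, 909.76], [0.0, 0.0, 0.0, 1.0]]}
tip d [[244.5279793  172.09457564]] seen ~245,165; tip e [[261.40995618 169.24420419]] seen ~261,161
```

View pics/f.png

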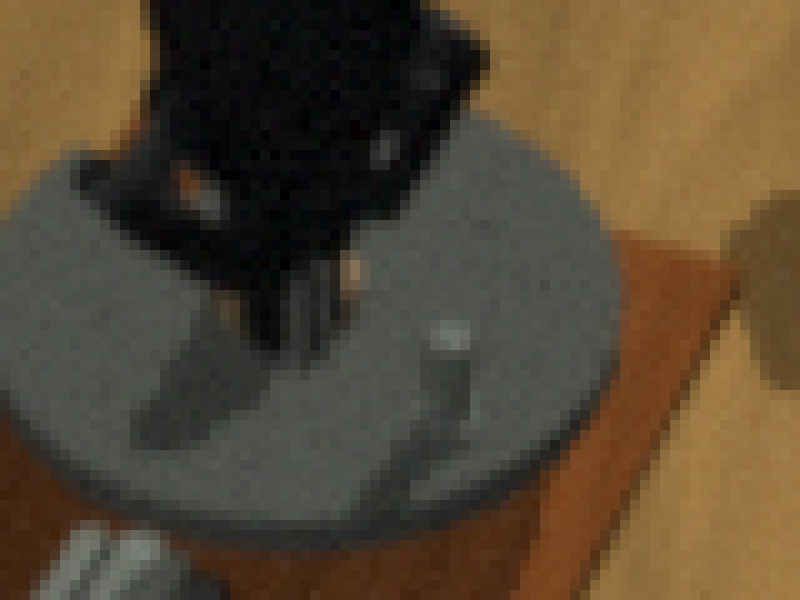

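Run:
```python
from fit import *
out=[]
for cam,fn,X in(("side","c_side",[534.4,-66.2,263.1]),("top","c_top",[534.4,-66.2,263.1]),("top","d_top",[536.9,-58.2,71.1])):
    im=cv2.imread(f"pics/{fn}.png"); p=proj(cam,X)[0]; i=np.round(p).astype(int); print(fn,p)
    c=im[i[1]-45:i[1]+45,i[0]-20:i[0]+20]; c=cv2.resize(c,(260,585),interpolation=3); cv2.circle(c,(133,296),5,(0,0,255),1); out.append(c)
cv2.imwrite("pics/g.png",cv2.hconcat(out))
```

```text
c_side [244.6017391 118.7345477]
c_top [304.4831913  165.45389722]
d_top [296.37623047 181.23538609]
```

View pics/g.png

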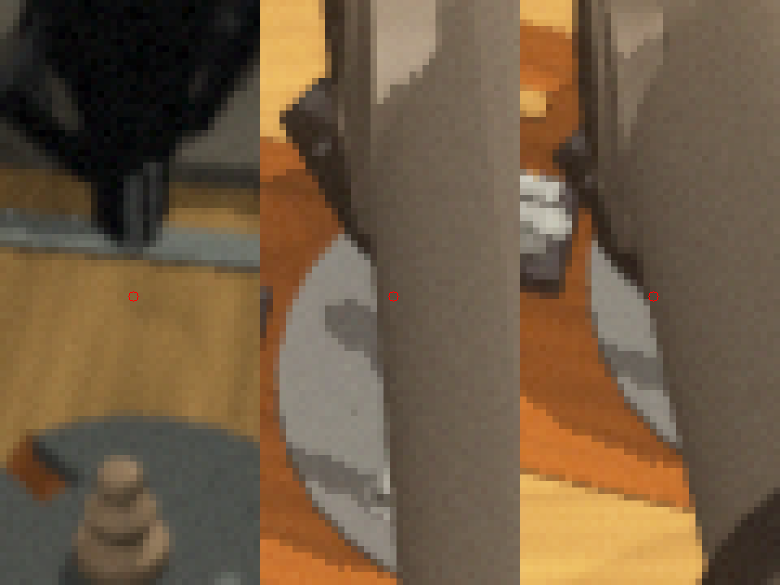

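Run:
```python
from plan import *
for X,row in(([534.4,-66.2,263.1],111.5),([536.9,-58.2,71.1],166.3)):
    X=np.array(X); print("dz",(row-proj("side",X)[0,1])/(proj("side",X+[0,0,1])-proj("side",X))[0,1],"dy",(row-proj("side",X)[0,1])/(proj("side",X+[0,1,0])-proj("side",X))[0,1])
st=peg(112); st[3]=225
rows([[500,-40,90,235],[st[0],st[1],90,225],st])
```

```text
dz 23.700588715431106 dy -31.102187150122145
dz 24.489124156573826 dy -24.56080951000595
t 5.98 cur [ 489.   -77.6   71.6 -115. ]
-0.60 -3.87 -1.84 1.99; 3.42 -4.22 -1.84 3.99; 3.42 -4.22 -0.04 3.99
```

The offset is steady at about 24 mm in z for both heights, and there's no fingertip shadow on the wheel. So the real fingertips end at least 25 mm above the reported TCP and skimmed over the peg. I'll go back behind the peg and lower gently, watching the force.

Emit:
send_rows(
  series="-0.3 -1 -2 0; -0.6 -3.8 -2.2 1; 1.2 -4 -2.2 2; 3.4 -4.2 -2.2 3; 3.4 -4.2 -1 4",
)

```text
t: 6.4
tool_pos: [543.2, -54.7, 83.8]
tcp_rot: [[0.704, -0.71, 0.008], [-0.71, -0.704, -0.001], [0.006, -0.005, -1.0]]
force: [1.4, -0.5, -0.5]
opening: 0.003
gripper_force: 0.0
```

Emit:
send_rows(
  series="0 0 0.8 0; 0 0 1.6 0; 0 0 2.2 0; 0 0 2.6 0; 0 0 2.6 0",
)

```text
t: 6.82
tool_pos: [536.1, -54.1, 54.4]
tcp_rot: [[0.708, -0.706, -0.002], [-0.706, -0.708, 0.0], [-0.002, 0.001, -1.0]]
force: [-0.7, -0.3, -0.4]
opening: -0.001
gripper_force: 0.0
```

Run:
```python
from plan import *
s=r.observe(); X=np.array(s["tool_pos"]); print(X,np.round(s["force"],1)); p=proj("side",X)[0]; print(p)
b=r.snapshot("side");cv2.imwrite("pics/h.png",b);c=cv2.resize(b[130:190,215:295],(800,600),interpolation=3)
for dz in(0,20,30,40):
    u=proj("side",X+[0,0,dz])[0]; cv2.circle(c,tuple(np.int32((u+.5-[215,130])*10)),4,(0,0,255),1)
cv2.imwrite("pics/h2.png",c)
```

```text
[536.09951207 -54.13567484  54.4462893 ] [-0.7 -0.3 -0.4]
[244.6572073  176.98232433]
```

View pics/h2.png

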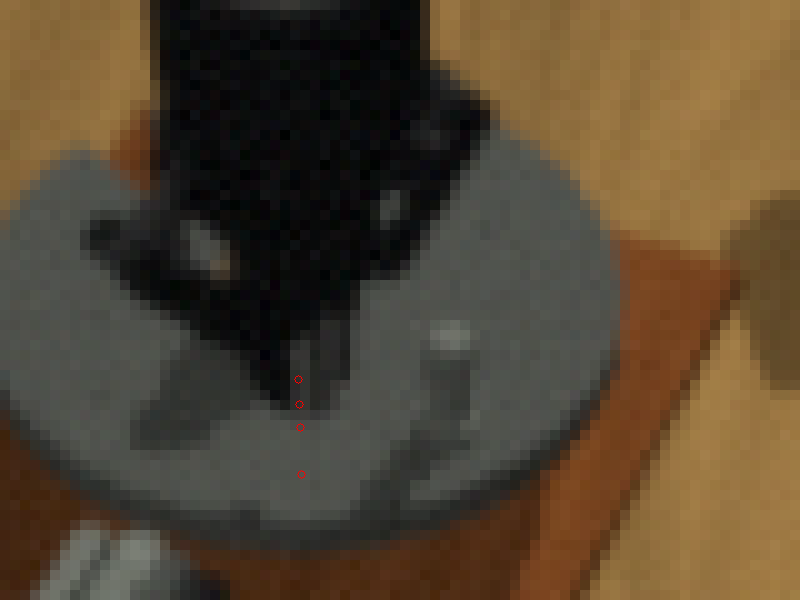

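The fingers are clear of the wheel at TCP z 54, which is below the wheel top. The marks and the shadow put the true tip about 30 mm above the reported TCP. I'll lower 12 mm more (tip at about z 72) and push.

Emit:
send_rows(
  series="0 0 0.4 0; 0 0 0.8 0; 0 0 1.2 0; 0 0 1.2 0",
)

```text
t: 7.2
tool_pos: [536.7, -54.3, 42.7]
tcp_rot: [[0.707, -0.707, -0.001], [-0.707, -0.707, -0.0], [-0.001, 0.001, -1.0]]
force: [0.1, -0.3, 0.2]
opening: 0.002
gripper_force: 0.0
```

Emit:
send_rows(
  series="-0.4 0 0 1; -0.7 0.3 0 1; -1 0.75 0 1; -1.25 1.2 0 1; -1.45 1.7 0 1",
)

```text
t: 7.62
tool_pos: [514.3, -56.3, 43.5]
tcp_rot: [[0.644, -0.765, -0.0], [-0.765, -0.644, -0.0], [-0.0, 0.0, -1.0]]
force: [0.1, -1.0, -1.2]
opening: -0.0
gripper_force: 0.0
```

Run:
```python
from plan import *
s=r.observe(); print(np.round(s["force"],1))
rows([peg(p,z=42) for p in (132,136,140,144,148)])
rows([peg(p,z=42) for p in (152,156,160,164,168)],peg(148,z=42))
```

```text
[ 0.1 -1.  -1.2]
t 7.62 cur [ 514.3  -56.3   43.5 -139.9]
0.23 0.48 0.15 -0.38; 0.12 1.00 0.15 -1.18; 0.04 1.54 0.15 -1.98; 0.00 2.07 0.15 -2.78; -0.00 2.61 0.15 -3.58
-0.13 0.52 0.00 -0.80; -0.23 1.05 0.00 -1.60; -0.29 1.59 0.00 -2.40; -0.31 2.12 0.00 -3.20; -0.29 2.66 0.00 -4.00
```

Emit:
send_rows(
  series="0.1 0.5 0 -0.4; 0.1 1 0 -1.2; 0.05 1.55 0 -2; 0 2.05 0 -2.8; 0 2.6 0 -3.6",
)

```text
t: 8.03
tool_pos: [495.3, -72.9, 43.8]
tcp_rot: [[0.851, -0.526, 0.002], [-0.526, -0.851, 0.0], [0.001, -0.001, -1.0]]
force: [1.4, 0.3, -0.2]
opening: 0.001
gripper_force: 0.8
```

Emit:
send_rows(
  series="-0.13 0.52 0 -0.8; -0.23 1.05 0 -1.6; -0.29 1.6 0 -2.4; -0.31 2.12 0 -3.2; -0.3 2.65 0 -4",
)

```text
t: 8.45
tool_pos: [478.7, -93.8, 43.8]
tcp_rot: [[0.979, -0.203, 0.002], [-0.203, -0.979, 0.0], [0.002, -0.0, -1.0]]
force: [1.2, 0.7, 0.7]
opening: -0.001
gripper_force: 0.7
```

```bash
python3 look.py
python3 - <<'E'
from plan import *
rows([peg(p,z=42) for p in (172,176,180,184,188)])
import glob
b=cv2.imread(sorted(glob.glob("pics/l_side*"))[-1]);cv2.imwrite("pics/i.png",cv2.resize(b[120:210,200:300],(660,600),interpolation=3))
E
ls pics/l_side*
```

```text
force [1.2 0.7 0.7]
top slot_mouth 0.71 [ 93. -69.] r 95 worldang 0.3
top peg_mid 0.94 [-63. -89.] r 63 worldang 166.4
side slot_mouth 0.67 [100. -75.] r 101 worldang 355.8
side peg_mid 0.64 [ 87. -63.] r 91 worldang 4.5
side figure 0.61 [ -0. -77.] r 13 worldang 77.4
t 8.85 cur [ 478.5  -93.4   43.5 -102. ]
-0.19 0.60 0.15 -0.80; -0.29 1.13 0.15 -1.60; -0.35 1.67 0.15 -2.40; -0.37 2.20 0.15 -3.20; -0.35 2.74 0.15 -4.00
pics/l_side_5.78.png
pics/l_side_8.65.png
```

View pics/i.png

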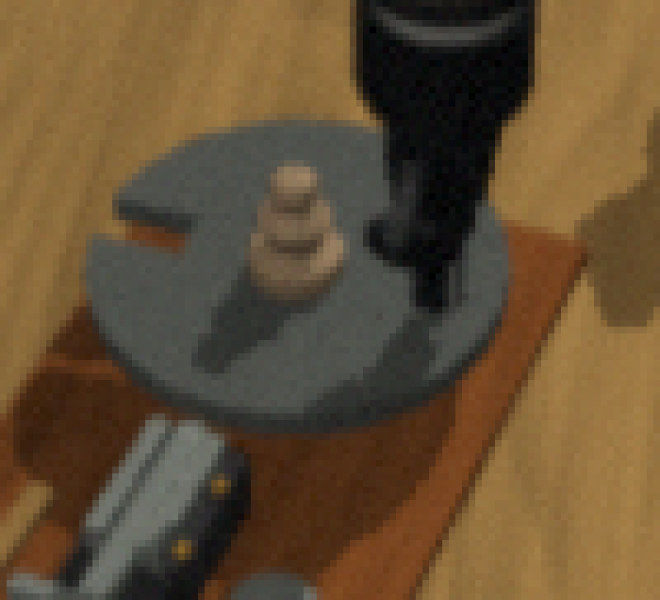

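The wheel now turns with the push: the slot points left at about 358° in world, the figure is upright, and the peg is under the fingers. The wheel leads my nominal angle by about 9°. I'll carry on, then measure.

Emit:
send_rows(
  series="-0.15 0.52 0 -0.8; -0.25 1.05 0 -1.6; -0.31 1.6 0 -2.4; -0.33 2.12 0 -3.2; -0.3 2.66 0 -4",
)

```text
t: 9.27
tool_pos: [470.5, -118.4, 43.6]
tcp_rot: [[0.99, 0.143, 0.001], [0.143, -0.99, 0.0], [0.001, -0.0, -1.0]]
force: [1.2, 1.9, 0.2]
opening: -0.0
gripper_force: 0.7
```

Emit:
send_rows(
  series="-0.13 0.52 0 -0.8; -0.23 1.05 0 -1.6; -0.29 1.6 0 -2.4; -0.31 2.12 0 -3.2; -0.3 2.65 0 -4",
)

```text
t: 9.68
tool_pos: [471.0, -145.1, 43.5]
tcp_rot: [[0.881, 0.473, 0.0], [0.473, -0.881, 0.001], [0.001, -0.0, -1.0]]
force: [0.8, 1.3, -0.2]
opening: -0.002
gripper_force: 0.7
```

Emit:
send_rows(
  series="-0.13 0.52 0 -0.8; -0.23 1.05 0 -1.6; -0.29 1.6 0 -2.4; -0.31 2.12 0 -3.2; -0.3 2.65 0 -4",
)

```text
t: 10.1
tool_pos: [480.5, -170.0, 43.4]
tcp_rot: [[0.666, 0.746, -0.0], [0.746, -0.666, 0.001], [0.0, -0.001, -1.0]]
force: [0.2, 1.9, 0.4]
opening: 0.0
gripper_force: 0.7
```

```bash
python3 look.py
python3 - <<'E'
from plan import *
rows([peg(p,z=43) for p in (228,232,236,240,244,248)])
E
```

```text
force [0.2 1.9 0.4]
top slot_mouth 0.83 [41. 12.] r 110 worldang 55.5
top peg_mid 0.83 [ -45. -149.] r 74 worldang 220.2
top figure 0.69 [ -1. -82.] r 8 worldang 84.7
side slot_mouth 0.9 [46.  4.] r 105 worldang 51.4
side peg_mid 0.81 [ -37. -133.] r 57 worldang 216.3
side figure 0.5 [ -8. -84.] r 10 worldang 131.7
t 10.5 cur [ 480.5 -170.2   43.5  -42. ]
-0.09 0.04 0.05 -0.01; -0.22 0.56 0.05 -0.81; -0.31 1.09 0.05 -1.61; -0.37 1.62 0.05 -2.41; -0.39 2.16 0.05 -3.21; -0.38 2.70 0.05 -4.01
```

Emit:
send_rows(
  series="-0.15 0.52 0 -0.8; -0.25 1.05 0 -1.6; -0.31 1.6 0 -2.4; -0.36 2.12 0 -3.2; -0.36 2.12 0 -3.2",
)

```text
t: 10.92
tool_pos: [494.3, -187.8, 43.4]
tcp_rot: [[0.437, 0.899, 0.0], [0.899, -0.437, 0.0], [0.0, 0.0, -1.0]]
force: [-0.0, -0.1, -0.9]
opening: 0.001
gripper_force: 0.0
```

```bash
cat >> look.py <<'E'
for cam in("top","side"):
    m=[o for o in r.silhouettes(cam,"wheel")][:1]
    if m: np.save(f"m_{cam}.npy",m[0]["mask"]); print(cam,m[0]["p"],m[0]["mask"].sum())
    for n,z in dict(lug_back=61,bar=49).items():
        for o in r.spot_point(cam,n)[:1]: print(cam,n,np.round(toS(q,atz(cam,o["location"],z)),1))
E
python3 look.py
python3 - <<'E'
from plan import *
rows([peg(p,z=43) for p in (244,248,252)])
import glob
b=cv2.imread(sorted(glob.glob("pics/l_side*.png"),key=lambda f:float(f[12:-4]))[-1]);a=cv2.imread(sorted(glob.glob("pics/l_top*.png"),key=lambda f:float(f[11:-4]))[-1])
cv2.imwrite("pics/j.png",cv2.hconcat([cv2.resize(b[130:230,190:290],(400,400),interpolation=3),cv2.resize(a[140:220,230:310],(400,400),interpolation=3)]))
E
```

```text
force [-0.  -0.1 -0.9]
top slot_mouth 0.71 [17. 17.] r 108 worldang 68.1
top peg_mid 0.82 [ -14. -161.] r 72 worldang 246.2
top figure 0.65 [ -8. -84.] r 10 worldang 129.7
side slot_mouth 0.72 [29. 12.] r 106 worldang 61.5
side peg_mid 0.71 [ -20. -151.] r 64 worldang 239.5
side figure 0.57 [ -3. -87.] r 5 worldang 119.5
top 0.42 202
top lug_back [ 14.4 164.3]
top bar [ 7.5 20.3]
side 0.82 2069
side lug_back [  1.7 158.6]
side bar [-1.4 23.7]
t 11.62 cur [ 493.9 -187.4   43.5  -26. ]
-0.02 0.01 0.05 -0.00; -0.15 0.53 0.05 -0.80; -0.24 1.06 0.05 -1.60
```

View pics/j.png

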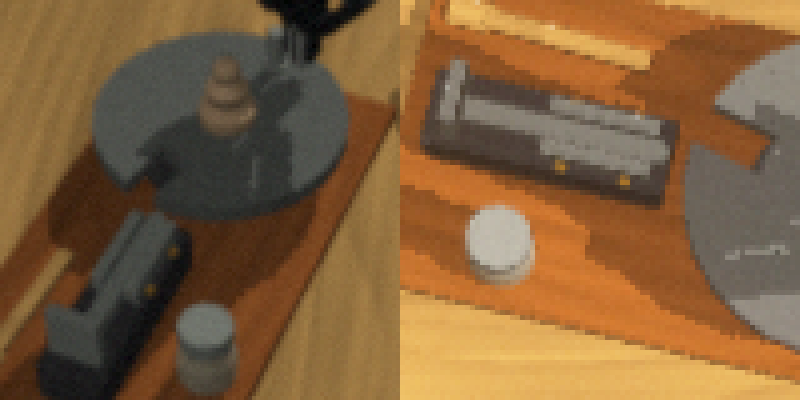

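The top view shows the slot axis about 12° short of the bar line (mouth mid at crop (703,123), bar line there at y≈158). The networks' mean of 64.8° against 77.3° agrees. I'll push 11° further.

Emit:
send_rows(
  series="-0.13 0.52 0 -0.8; -0.2 1.05 0 -1.6; -0.25 1.45 0 -2.2; -0.25 1.45 0 -2.2",
)

```text
t: 11.95
tool_pos: [506.2, -196.5, 43.4]
tcp_rot: [[0.258, 0.966, 0.0], [0.966, -0.258, 0.0], [0.0, 0.0, -1.0]]
force: [-0.2, 0.0, -1.2]
opening: 0.002
gripper_force: 0.0
```

```bash
python3 look.py
python3 - <<'E'
from plan import *
rows([peg(p,z=43) for p in (256,)])
import glob
b=cv2.imread(sorted(glob.glob("pics/l_side*.png"),key=lambda f:float(f[12:-4]))[-1]);a=cv2.imread(sorted(glob.glob("pics/l_top*.png"),key=lambda f:float(f[11:-4]))[-1])
cv2.imwrite("pics/k.png",cv2.hconcat([cv2.resize(b[130:230,190:290],(400,400),interpolation=3),cv2.resize(a[140:220,230:310],(400,400),interpolation=3)]))
E
```

```text
force [-0.2  0.  -1.2]
top slot_mouth 0.78 [ 3. 16.] r 106 worldang 75.6
top peg_mid 0.76 [  -1. -162.] r 72 worldang 256.3
top figure 0.51 [ -6. -82.] r 10 worldang 115.7
side slot_mouth 0.7 [16.  6.] r 97 worldang 68.0
side peg_mid 0.57 [ -21. -151.] r 65 worldang 238.7
side figure 0.47 [ -1. -81.] r 9 worldang 82.8
top 0.79 2688
top lug_back [  1.5 153.4]
top bar [ 9.8 21.9]
side 0.68 2077
side lug_back [  9.3 162.3]
side bar [-8.6 28.1]
t 12.65 cur [ 505.8 -196.    43.5  -15. ]
-0.08 0.14 0.05 -0.20
```

View pics/k.png

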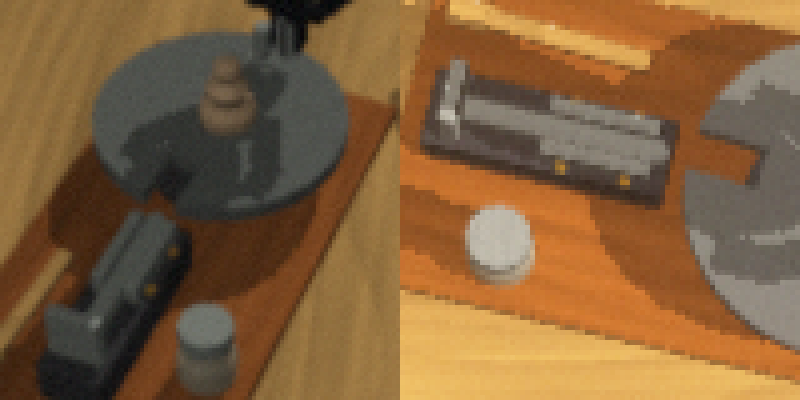

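The slot now sits almost on the bar line: mouth mid (692,152) against about 156, with slopes of 13.8° and 13.4°. That leaves about 1.5°, so one small nudge, then I back off and lift. I've used all 10 views, so from here I go by numbers.

Emit:
send_rows(
  series="-0.03 0.1 0 -0.15; -0.06 0.2 0 -0.3; -0.06 0.2 0 -0.3; -0.1 -1 0 -0.3; -0.1 -1.5 0 -0.3",
)

```text
t: 13.07
tool_pos: [490.2, -192.9, 43.3]
tcp_rot: [[0.233, 0.972, -0.001], [0.972, -0.233, 0.0], [-0.0, -0.001, -1.0]]
force: [-0.0, 1.1, -0.5]
opening: -0.002
gripper_force: 0.0
```

Emit:
send_rows(
  series="0 0 -3.5 0; 0 0 -7.5 0; 0 0 -11.5 0; 0 0 -15.5 0; 0 0 -19 0",
)

```text
t: 13.48
tool_pos: [491.3, -192.9, 236.2]
tcp_rot: [[0.233, 0.972, 0.001], [0.972, -0.233, -0.001], [-0.0, 0.002, -1.0]]
force: [0.2, -1.2, 0.5]
opening: 0.0
gripper_force: 0.0
```

```bash
cat > slot.py <<'E'
from plan import *
q=np.load("q.npy"); rs=[]
for cam in("top","side"):
    im=r.snapshot(cam); cv2.imwrite(f"pics/s_{cam}_{r.observe()['t']:.2f}.png",im)
    for n,z in dict(slot_mouth=62,peg_mid=79.5,lug_back=61,bar=49,figure=62,jar=12).items():
        for o in r.spot_point(cam,n)[:1]:
            v=toS(q,atz(cam,o["location"],z)); w=v-[0,-90]; print(cam,n,round(o["p"],2),np.round(v,1),"world",np.round(S(q,[*v,z])[0]),round((np.degrees(np.arctan2(w[1],w[0])+q[2]))%360,1))
E
python3 slot.py
python3 - <<'E'
from plan import *
rows([[560,-60,233,-40]])
E
```

```text
top slot_mouth 0.79 [ 5.  15.1] world [574. -29.  62.] 74.6
top peg_mid 0.83 [  -1.  -160.7] world [ 529. -199.   80.] 256.5
top lug_back 0.81 [  0.6 152.2] world [599. 106.  61.] 77.2
top bar 0.86 [ 6.9 15.6] world [576. -29.  49.] 73.5
top figure 0.77 [ -7.5 -79.1] world [ 541. -118.   62.] 111.9
top jar 0.73 [-78.1 107.4] world [513.  79.  12.] 98.9
side slot_mouth 0.57 [ 9.7 15.4] world [578. -30.  62.] 72.0
side peg_mid 0.61 [  -8.  -155.5] world [ 523. -193.   80.] 250.3
side lug_back 0.79 [  3.8 158. ] world [604. 111.  61.] 76.4
side bar 0.76 [ 0.8 28.9] world [573. -15.  49.] 76.9
side figure 0.74 [ -7.8 -83.2] world [ 540. -122.   62.] 126.2
side jar 0.64 [-70.6 111.5] world [521.  82.  12.] 96.6
t 14.18 cur [ 490.9 -192.9  233.1  -13.5]
14.54 3.62 0.01 5.30
```

```bash
cat > warp.py <<'E'
from plan import *
import glob,sys
q=np.load("q.npy")
def warp(cam,f,z):
    im=cv2.imread(f) ; src=np.float32([[-60,-60],[60,-60],[60,180],[-60,180]])
    H=cv2.getPerspectiveTransform(np.float32(proj(cam,S(q,np.c_[src,[z]*4]))), (src+[60,60]).astype(np.float32))
    return cv2.warpPerspective(im,H,(121,241),flags=cv2.INTER_LINEAR).astype(float)  # [y+60,x+60]
if __name__=="__main__":
    for cam in("top","side"):
        f=sorted(glob.glob(f"pics/s_{cam}*.png"),key=lambda f:float(f.split("_")[-1][:-4]))[-1]
        w=warp(cam,f,62); o=w[:,:,2]/(w[:,:,0]+5)   # red/blue: orange high
        for y in(-45,-35,-25,-15,-5,2): print(cam,"y",y,np.round(o[y+59:y+62,36:96:3].mean(0),1))
        w=warp(cam,f,66).mean(2)
        for y in(40,60,80,95): print(cam,"guide y",y,np.round(w[y+57:y+64,24:100:3].mean(0)).astype(int))
E
python3 warp.py; echo "x slot -24..33 step3; guide -36..39 step 3"
```

```text
top y -45 [1.1 1.1 1.1 1.1 1.1 1.1 1.1 1.1 1.1 1.1 1.1 1.1 1.1 1.1 1.1 1.1 1.1 1.1
 1.1 1.1]
top y -35 [1.1 1.1 1.1 1.1 1.1 1.1 1.1 1.1 1.1 1.1 1.1 1.1 1.1 1.1 1.1 1.1 1.1 1.1
 1.1 1.1]
top y -25 [1.1 1.1 1.1 1.1 1.1 1.2 1.5 1.9 2.3 2.4 2.5 2.9 2.9 2.3 1.3 1.1 1.1 1.1
 1.1 1.1]
top y -15 [1.1 1.1 1.1 1.1 1.1 1.2 1.6 2.7 3.1 3.4 3.  3.1 3.  2.2 1.3 1.1 1.1 1.1
 1.1 1.1]
top y -5 [1.1 1.1 1.1 1.1 1.1 1.1 1.5 2.6 3.2 3.2 3.1 3.2 3.2 2.6 1.6 1.2 1.1 1.1
 1.1 1.1]
top y 2 [1.1 1.1 1.1 1.1 1.1 1.1 1.4 2.1 3.1 3.3 3.3 3.1 3.1 3.  1.7 1.2 1.1 1.1
 1.1 1.1]
top guide y 40 [ 79  60  49  57  81  85  82 142 175 179 168 174 181 183 175 135 157 179
 182 138  94  83  80  79  80  83]
top guide y 60 [ 76  61  52  60  80  86  90 141 178 182 161 171 180 181 174 136 140 174
 180 147  97  83  82  78  81  86]
top guide y 80 [107  72  53  56  79  91  86 129 173 180 171 174 179 180 178 138 153 178
 182 154 117 106 105 106 110 115]
top guide y 95 [109  74  54  52  75  82  82 132 177 180 162 153 135 131 127 104 105 129
 147 135 111 107 108 111 112 114]
side y -45 [1.  1.  1.  1.  1.  0.9 0.9 0.9 1.  0.9 0.9 1
[... 307 characters left out ...]
.  1. ]
side y -5 [1.  1.  1.  1.  1.  1.  0.9 0.9 0.9 0.8 0.9 0.8 0.8 0.9 1.  1.  0.9 0.9
 1.  1. ]
side y 2 [1.  1.  1.  1.  1.  1.  1.  0.9 0.8 0.9 0.8 0.9 0.9 1.  1.  0.9 1.  1.
 1.  1. ]
side guide y 40 [ 44  43  42  37  37  36  44  71  98 106 105 113 117 116 109  83  80 100
 102  87  56  43  40  40  38  41]
side guide y 60 [ 26  20  25  45  69  70  61  79 104 111 113 112 110 109 101  80  80 101
 105  85  51  40  40  41  42  43]
side guide y 80 [ 17  19  24  34  42  46  51  76 103 113 110 107 109 110 104  85  83 104
 109  90  54  41  41  42  42  42]
side guide y 95 [19 19 23 40 57 64 57 72 98 99 83 72 72 74 72 62 60 71 84 84 56 41 42 43
 43 48]
x slot -24..33 step3; guide -36..39 step 3
```

Rectified to the stand frame, the guide centre reads x=+3 (fit offset) and the slot centre about +7 to +9. So the slot is about 3.4° short and needs a further 4.5 mm at the peg. I'll go back down and nudge it.

Emit:
send_rows(
  series="0 0 4 0; 0 0 8 0; 0 0 12 0; 0 0 16 0; 0 0 19 0",
)

```text
t: 14.6
tool_pos: [489.6, -192.7, 40.5]
tcp_rot: [[0.233, 0.972, -0.002], [0.972, -0.233, 0.001], [0.001, -0.002, -1.0]]
force: [0.5, -1.2, 0.3]
opening: 0.001
gripper_force: 0.0
```

Emit:
send_rows(
  series="0 0 0 0; 0 0.8 0 0; 0 1.7 0 0; 0 2 0 0; 0 2.2 0 0",
)

```text
t: 15.02
tool_pos: [515.5, -198.9, 45.8]
tcp_rot: [[0.234, 0.972, 0.005], [0.972, -0.234, -0.001], [-0.0, 0.005, -1.0]]
force: [-0.0, 0.0, 0.3]
opening: -0.002
gripper_force: 0.0
```

Emit:
send_rows(
  series="0 0 0 0; 0 -1 0 0; 0 -1.5 0 0; 0 -1.5 -3 0; 0 -1.5 -7 0",
)

```text
t: 15.43
tool_pos: [493.6, -193.9, 111.4]
tcp_rot: [[0.233, 0.972, -0.008], [0.972, -0.233, 0.002], [0.001, -0.008, -1.0]]
force: [0.9, -0.6, -0.3]
opening: 0.002
gripper_force: 0.0
```

Emit:
send_rows(
  series="0 0 -4 0; 0 0 -8 0; 0 0 -12 0",
)

```text
t: 15.68
tool_pos: [496.4, -194.2, 235.3]
tcp_rot: [[0.233, 0.972, -0.001], [0.972, -0.233, -0.0], [-0.001, -0.001, -1.0]]
force: [2.0, -0.6, -0.8]
opening: 0.001
gripper_force: 0.0
```

```bash
python3 slot.py|grep -E "slot|peg|fig"; python3 warp.py|grep -A1 "top y"|grep -v guide
```

```text
top slot_mouth 0.69 [-11.   22.7] world [560. -18.  62.] 82.9
top peg_mid 0.94 [   8.3 -161.2] world [ 538. -202.   80.] 264.0
top figure 0.77 [ -6.5 -78.9] world [ 542. -118.   62.] 107.9
side slot_mouth 0.59 [-12.   15.9] world [557. -25.  62.] 83.8
side peg_mid 0.77 [  -5.9 -154.6] world [ 526. -192.   80.] 252.1
side figure 0.55 [ -4.7 -96.6] world [ 540. -136.   62.] 221.9
top y -45 [1.1 1.1 1.1 1.1 1.1 1.1 1.1 1.1 1.1 1.1 1.1 1.1 1.1 1.1 1.1 1.1 1.1 1.1
 1.1 1.1]
top y -35 [1.1 1.1 1.1 1.1 1.1 1.1 1.1 1.1 1.1 1.1 1.1 1.1 1.1 1.1 1.1 1.1 1.1 1.1
 1.1 1.1]
top y -25 [1.1 1.1 1.1 1.3 1.7 1.9 1.9 2.  2.3 2.4 2.2 1.5 1.2 1.1 1.1 1.1 1.1 1.1
 1.1 1.1]
top y -15 [1.1 1.1 1.2 1.5 2.5 3.2 3.2 3.4 3.3 3.1 2.5 1.5 1.2 1.1 1.1 1.1 1.1 1.1
 1.1 1.1]
top y -5 [1.1 1.1 1.2 1.9 3.2 3.3 3.2 3.  3.  3.2 2.3 1.4 1.1 1.1 1.1 1.1 1.1 1.1
 1.1 1.1]
top y 2 [1.1 1.1 1.2 1.8 2.8 3.4 3.4 3.4 3.3 3.1 2.4 1.3 1.1 1.1 1.1 1.1 1.1 1.1
 1.1 1.1]
```

It overshot by coasting to about +3°, because that approach was too fast. I'll push back gently from the other side, slowly, with the corrected frame.

Run:
```python
from plan import *
q=np.load("q.npy"); q[:2]=S(q,[3,0,0])[0][:2]; np.save("q.npy",q); print(q)
A=S(q,[0,-90,0])[0]; y=-13.5
def c(psi,g): p=np.radians(psi); return (A[:2]+74*np.array([np.cos(p),np.sin(p)])+g*np.array([-np.sin(p),np.cos(p)])).tolist()
s=c(260.3,38); f=c(257.3,21.3); print(s,f)
rows([[*s,235,y]]); rows([[*f,43,y]],[*s,43,y])
```

```text
[ 5.68356284e+02 -4.33743633e+01 -2.21526651e-01]
[573.5700714257548, -210.5197001260823] [553.0918203521254, -208.04732739474588]
t 16.38 cur [ 497.7 -194.6  233.   -13.5]
0.22 7.75 -0.20 0.00
-0.24 -2.05 0.00 -0.00
```

Emit:
send_rows(
  series="0.1 3.5 0 0; 0.2 7 0 0; 0.2 7.8 3 0; 0.2 7.8 7 0; 0.2 7.8 11 0",
)

```text
t: 16.8
tool_pos: [575.9, -211.0, 122.6]
tcp_rot: [[0.233, 0.972, 0.003], [0.972, -0.233, -0.0], [0.0, 0.003, -1.0]]
force: [-0.5, -0.1, -1.2]
opening: 0.0
gripper_force: 0.0
```

Emit:
send_rows(
  series="0 0 3 0; 0 0 5.5 0; 0 0 7.8 0; 0 0 7.8 0; 0 0 7.8 0",
)

```text
t: 17.22
tool_pos: [573.4, -210.6, 44.6]
tcp_rot: [[0.233, 0.972, -0.002], [0.972, -0.233, 0.001], [0.001, -0.003, -1.0]]
force: [0.5, 0.2, -0.2]
opening: -0.001
gripper_force: 0.0
```

Emit:
send_rows(
  series="-0.05 -0.3 0 0; -0.1 -0.6 0 0; -0.15 -0.9 0 0; -0.2 -1.2 0 0; -0.2 -1.4 0 0",
)

```text
t: 17.63
tool_pos: [559.9, -210.0, 46.3]
tcp_rot: [[0.234, 0.972, 0.001], [0.972, -0.234, -0.001], [-0.001, 0.001, -1.0]]
force: [-0.1, 0.1, -0.4]
opening: -0.003
gripper_force: 0.0
```

Emit:
send_rows(
  series="0 -0.15 0 0; 0 -0.3 0 0; 0 -0.45 0 0; 0 -0.55 0 0; 0 -0.6 0 0",
)

```text
t: 18.05
tool_pos: [554.6, -208.6, 45.7]
tcp_rot: [[0.234, 0.972, 0.001], [0.972, -0.234, -0.0], [-0.0, 0.001, -1.0]]
force: [0.8, -1.4, 0.4]
opening: -0.002
gripper_force: 0.7
```

```bash
python3 - <<'E'
from plan import *
rows([[553.1,-208,43,-13.5]])
E
python3 slot.py|grep -E "slot|peg|fig"; python3 warp.py|grep -A1 "top y"|grep -v guide
```

```text
t 18.05 cur [ 554.6 -208.6   45.7  -13.5]
0.02 -0.16 0.27 -0.00
top slot_mouth 0.68 [-8.2 18.5] world [564. -24.  62.] 81.6
top peg_mid 0.92 [   4.8 -162. ] world [ 537. -203.   80.] 261.1
top figure 0.49 [ -8.9 -87.2] world [ 541. -127.   62.] 150.0
side slot_mouth 0.83 [-0.3 13.9] world [571. -30.  62.] 77.5
side peg_mid 0.75 [  -3.4 -155.4] world [ 531. -194.   80.] 254.3
side figure 0.46 [ -5.3 -87.7] world [ 544. -128.   62.] 144.0
top y -45 [1.1 1.1 1.1 1.1 1.1 1.1 1.1 1.1 1.1 1.1 1.1 1.1 1.1 1.1 1.1 1.1 1.1 1.1
 1.1 1.1]
top y -35 [1.1 1.1 1.1 1.1 1.1 1.1 1.1 1.1 1.1 1.1 1.1 1.1 1.1 1.1 1.1 1.1 1.1 1.2
 1.1 1.1]
top y -25 [1.1 1.1 1.1 1.5 1.8 1.9 2.  2.3 2.4 2.4 2.2 1.4 1.1 1.1 1.1 1.1 1.1 1.1
 1.1 1.1]
top y -15 [1.1 1.1 1.3 2.  3.  3.3 3.3 3.2 3.3 3.2 2.  1.3 1.1 1.1 1.1 1.1 1.1 1.1
 1.1 1.1]
top y -5 [1.1 1.1 1.2 2.  3.1 3.2 3.1 3.4 3.3 3.1 2.  1.3 1.1 1.1 1.1 1.1 1.2 1.2
 1.2 1.1]
top y 2 [1.1 1.1 1.4 2.1 3.  3.3 3.4 3.2 3.3 3.  1.9 1.2 1.1 1.1 1.2 1.1 1.1 1.1
 1.1 1.1]
```

Emit:
send_rows(
  series="0 -0.08 0 0; 0 -0.16 0 0; 0 -0.22 0 0; 0 -0.25 0 0; 0 -0.25 0 0",
)

```text
t: 19.17
tool_pos: [551.6, -207.6, 45.4]
tcp_rot: [[0.233, 0.972, -0.0], [0.972, -0.233, 0.0], [-0.0, -0.0, -1.0]]
force: [0.9, -1.5, 0.3]
opening: -0.001
gripper_force: 0.5
```

```bash
python3 slot.py|grep -E "slot|peg|fig"; python3 warp.py|grep top
```

```text
top slot_mouth 0.75 [-13.5  20.6] world [560. -20.  62.] 84.3
top peg_mid 0.91 [  -0.6 -164.3] world [ 532. -204.   80.] 256.8
top figure 0.73 [-12.3 -76.6] world [ 540. -115.   62.] 119.9
side slot_mouth 0.65 [ 9.2 15.9] world [581. -30.  62.] 72.4
side peg_mid 0.64 [  -8.6 -145.2] world [ 528. -183.   80.] 248.4
side figure 0.69 [ -3.6 -83.6] world [ 547. -124.   62.] 106.5
top y -45 [1.1 1.1 1.1 1.1 1.1 1.1 1.1 1.1 1.1 1.1 1.1 1.1 1.1 1.1 1.1 1.1 1.1 1.1
top y -35 [1.1 1.1 1.1 1.1 1.1 1.1 1.1 1.1 1.1 1.1 1.1 1.1 1.1 1.1 1.1 1.1 1.1 1.1
top y -25 [1.1 1.1 1.1 1.2 1.5 1.8 2.  2.3 2.4 2.5 2.6 1.8 1.2 1.1 1.1 1.1 1.2 1.1
top y -15 [1.1 1.1 1.1 1.3 2.2 3.1 3.3 3.5 3.1 3.2 3.3 2.  1.3 1.1 1.1 1.1 1.1 1.1
top y -5 [1.1 1.1 1.1 1.2 2.1 3.2 3.2 3.2 3.6 3.3 3.1 2.1 1.3 1.1 1.1 1.1 1.1 1.1
top y 2 [1.1 1.1 1.1 1.3 1.9 2.9 3.3 3.3 3.4 3.2 3.1 2.4 1.4 1.2 1.1 1.1 1.1 1.1
top guide y 40 [ 59  49  57  82  85  83 144 179 182 170 178 185 186 177 137 158 182 166
top guide y 60 [ 63  53  59  81  85  90 144 180 186 164 176 183 185 178 138 141 176 179
top guide y 80 [ 75  56  56  79  91  87 131 176 183 173 176 181 184 182 140 155 180 185
top guide y 95 [ 78  57  58  76  84  85 136 179 184 176 175 180 183 182 140 145 173 184
```

The slot is now centred within about 1 mm of the guide axis and parallel to it. I'll back off, lift, and move behind the lug. The current yaw already puts the tool's −x face along the bar's push direction.

Emit:
send_rows(
  series="0 0.8 0 0; 0 2 0 0; 0 2 -4 0; 0 2 -8 0; 0 2 -12 0",
)

```text
t: 20.28
tool_pos: [571.3, -211.9, 166.2]
tcp_rot: [[0.233, 0.973, -0.001], [0.973, -0.233, 0.002], [0.001, -0.002, -1.0]]
force: [1.5, -0.2, -0.6]
opening: 0.001
gripper_force: 0.0
```

Emit:
send_rows(
  series="0 0 -4 0; 0 0 -7 0; 2 0 -7 0; 5 0 -7 0; 9 0 -7 0",
)

```text
t: 20.7
tool_pos: [592.8, -127.7, 236.2]
tcp_rot: [[0.24, 0.971, 0.001], [0.971, -0.24, -0.002], [-0.002, 0.002, -1.0]]
force: [1.5, -0.6, -0.3]
opening: -0.002
gripper_force: 0.0
```

```bash
python3 - <<'E'
from plan import *
q=np.load("q.npy"); a=S(q,[0,195,235])[0]; print(a)
rows([[*a,-12.7]]); rows([[*S(q,[0,121,31])[0],-12.7]],[*a,-12.7])
E
python3 slot.py; python3 warp.py|grep "top y"
```

```text
[611.20153229 146.86045125 235.        ]
t 20.7 cur [ 592.8 -127.7  236.2  -13.9]
27.09 -4.79 0.12 -0.23
-7.40 0.00 20.40 -0.00
top slot_mouth 0.72 [-320.5  346.4] world [332. 365.  62.] 113.6
top peg_mid 0.71 [ 1.000e-01 -1.657e+02] world [ 532. -205.   80.] 257.4
top lug_back 0.73 [  7.6 160.9] world [611. 112.  61.] 75.6
top bar 0.66 [-5.3 17.5] world [567. -25.  49.] 80.1
top figure 0.48 [ -4.3 -85. ] world [ 545. -125.   62.] 118.5
top jar 0.49 [-71.8 101.8] world [521.  72.  12.] 97.8
side slot_mouth 0.58 [-2.5 29.6] world [572. -14.  62.] 78.5
side peg_mid 0.91 [  -5.3 -156.2] world [ 529. -195.   80.] 252.8
side lug_back 0.7 [ -2.1 159.8] world [601. 113.  61.] 77.8
side bar 0.77 [-9.5 29.2] world [566. -13.  49.] 81.9
side figure 0.71 [-173.1 -346.6] world [ 323. -343.   62.] 223.3
side jar 0.73 [62.2 98.9] world [651.  39.  12.] 59.1
top y -45 [1.1 1.1 1.1 1.1 1.1 1.1 1.1 1.1 1.1 1.1 1.1 1.1 1.1 1.1 1.1 1.1 1.1 1.1
top y -35 [1.1 1.1 1.1 1.1 1.1 1.1 1.1 1.1 1.1 1.1 1.1 1.1 1.1 1.1 1.1 1.1 1.1 1.1
top y -25 [1.1 1.1 1.1 1.2 1.4 1.7 2.  2.3 2.4 2.6 2.7 1.9 1.2 1.1 1.1 1.1 1.1 1.1
top y -15 [1.1 1.1 1.1 1.3 2.  3.  3.2 3.1 3.2 3.2 3.2 2.  1.3 1.1 1.1 1.1 1.1 1.1
top y -5 [1.1 1.1 1.1 1.2 2.  3.2 3.3 3.3 3.1 3.2 3.  2.  1.3 1.1 1.1 1.1 1.1 1.1
top y 2 [1.1 1.1 1.1 1.3 1.9 2.9 3.2 3.1 3.2 3.3 3.  2.3 1.3 1.1 1.1 1.1 1.1 1.1
```

Emit:
send_rows(
  series="4 -0.7 0 0; 8 -1.4 0 0; 12 -2.1 0 0; 16 -2.8 0 0; 20 -3.5 0 -0.2",
)

```text
t: 21.82
tool_pos: [604.9, 79.4, 235.7]
tcp_rot: [[0.217, 0.976, 0.001], [0.976, -0.217, -0.0], [-0.0, 0.001, -1.0]]
force: [1.0, 0.1, 0.4]
opening: -0.004
gripper_force: 0.0
```

Emit:
send_rows(
  series="4 -0.7 0 0; 7.1 -1.3 0 0; 7.1 -1.3 4 0; 7.1 -1.3 8 0; 7.1 -1.3 12 0",
)

```text
t: 22.23
tool_pos: [608.1, 151.0, 114.8]
tcp_rot: [[0.215, 0.977, 0.002], [0.977, -0.215, 0.001], [0.001, 0.002, -1.0]]
force: [0.7, -0.5, 0.1]
opening: 0.001
gripper_force: 0.0
```

Run:
```python
from plan import *
q=np.load("q.npy")
rows([[*S(q,[0,195,31])[0],-12.7]]); rows([[*S(q,[0,121,31])[0],-12.7]],[*S(q,[0,195,31])[0],-12.7])
```

```text
t 22.23 cur [608.1 151.  114.8 -12.4]
-0.34 0.39 8.38 0.06
-7.40 0.00 0.00 -0.00
```

Now I lower the last 84 mm, slowing at the end, and check the force.

Emit:
send_rows(
  series="-0.2 0.4 4 0; -0.3 0.4 6.5 0; -0.3 0.4 7.5 0; -0.3 0.4 8.2 0; -0.3 0.4 8.2 0",
)

```text
t: 22.65
tool_pos: [610.8, 146.4, 33.2]
tcp_rot: [[0.216, 0.976, -0.001], [0.976, -0.216, 0.0], [0.0, -0.001, -1.0]]
force: [0.0, -0.1, 0.2]
opening: 0.001
gripper_force: 0.0
```

Emit:
send_rows(
  series="-0.6 0 0 0; -1.2 0 0 0; -1.8 0 0 0; -2.4 0 0 0; -3 0 0 0",
)

```text
t: 23.07
tool_pos: [605.6, 117.9, 35.2]
tcp_rot: [[0.216, 0.976, 0.004], [0.976, -0.216, 0.002], [0.003, 0.003, -1.0]]
force: [1.0, 5.1, 4.4]
opening: -0.004
gripper_force: 2.3
```

```bash
python3 - <<'E'
from plan import *
q=np.load("q.npy"); s=r.observe(); print("stand",toS(q,s["tool_pos"]),"f",np.round(s["force"],1))
E
python3 slot.py|grep -E "lug|bar|jar"
```

```text
stand [  0.92632912 165.48985758] f [1.  5.1 4.4]
top lug_back 0.52 [  3.3 151.3] world [605. 103.  61.] 76.5
top jar 0.71 [-70.8 112.8] world [524.  82.  12.] 96.5
side lug_back 0.63 [-1.000e-01  1.539e+02] world [602. 107.  61.] 77.3
side bar 0.5 [ 0.7 10.2] world [571. -34.  49.] 76.9
side jar 0.78 [-72.4 113.1] world [523.  83.  12.] 96.9
```

Contact is made: about 5 N along the bar, lug at y≈154. I'll push on, 44 mm to go.

Emit:
send_rows(
  series="-0.4 0 0 0; -0.8 0 0 0; -1.2 0 0 0; -1.6 0 0 0; -2 0 0 0",
)

```text
t: 24.18
tool_pos: [600.0, 97.0, 33.5]
tcp_rot: [[0.216, 0.976, 0.0], [0.976, -0.216, 0.0], [0.0, 0.0, -1.0]]
force: [-0.4, 1.9, -1.0]
opening: 0.001
gripper_force: 1.0
```

Emit:
send_rows(
  series="-0.4 0 0 0; -0.8 0 0 0; -1.2 0 0 0; -1.5 0 0 0; -1.8 0 0 0",
)

```text
t: 24.6
tool_pos: [596.1, 79.5, 33.5]
tcp_rot: [[0.216, 0.976, 0.0], [0.976, -0.216, 0.0], [0.0, 0.0, -1.0]]
force: [-0.0, 2.4, -0.8]
opening: 0.003
gripper_force: 1.0
```

```bash
python3 - <<'E'
from plan import *
q=np.load("q.npy"); s=r.observe(); print("stand",toS(q,s["tool_pos"]),"f",np.round(s["force"],1))
E
python3 slot.py|grep -E "lug|bar|jar|peg|fig"
```

```text
stand [6.35515567e-02 1.25932444e+02] f [-0.   2.4 -0.8]
top peg_mid 0.35 [-314.5  345.1] world [337. 362.  80.] 113.2
top lug_back 0.41 [  3.  113.6] world [596.  67.  61.] 76.5
top bar 0.63 [  8.8 116. ] world [602.  68.  49.] 74.9
top jar 0.54 [-80.3 105.6] world [513.  77.  12.] 99.6
side peg_mid 0.9 [  -4.  -145.3] world [ 532. -184.   80.] 253.1
side lug_back 0.49 [  0.3 106. ] world [592.  60.  61.] 77.2
side bar 0.44 [ -4.7 -18.8] world [560. -61.  49.] 81.1
side figure 0.55 [ -5.2 -83.8] world [ 545. -124.   62.] 117.3
side jar 0.86 [-75.8 114.4] world [520.  85.  12.] 97.7
```

Emit:
send_rows(
  series="-0.12 0 0 0; -0.24 0 0 0; -0.36 0 0 0; -0.4 0 0 0; -0.4 0 0 0",
)

```text
t: 25.72
tool_pos: [595.7, 78.2, 33.8]
tcp_rot: [[0.215, 0.977, 0.002], [0.977, -0.215, 0.003], [0.004, 0.001, -1.0]]
force: [1.8, 5.5, -1.9]
opening: 0.004
gripper_force: 2.8
```

Emit:
send_rows(
  series="-0.1 0 0 0; -0.15 0 0 0; -0.2 0 0 0; -0.2 0 0 0",
)

```text
t: 26.05
tool_pos: [595.7, 78.2, 34.1]
tcp_rot: [[0.214, 0.977, 0.003], [0.977, -0.214, 0.006], [0.006, 0.002, -1.0]]
force: [2.7, 9.1, -3.1]
opening: 0.002
gripper_force: 4.7
```

Emit:
send_rows(
  series="-0.2 0 0 0; -0.4 0 0 0; -0.6 0 0 0; -0.8 0 0 0; -0.8 0 0 0",
)

```text
t: 26.47
tool_pos: [595.8, 78.2, 35.3]
tcp_rot: [[0.209, 0.978, 0.008], [0.978, -0.209, 0.016], [0.018, 0.005, -1.0]]
force: [6.2, 23.3, -7.4]
opening: 0.004
gripper_force: 12.2
```

```bash
cat > home.py <<'E'
from warp import *
s=r.observe(); print("stand",toS(q,s["tool_pos"]),"f",np.round(s["force"],1))
for cam in("top","side"):
    f=f"pics/s_{cam}_{s['t']+.0:.2f}h.png"; cv2.imwrite(f,r.snapshot(cam))
    for z in(66,93):
        w=warp(cam,f,z).mean(2); print(cam,"z",z,"x=-17..-9 / 9..17, y 80..140 step 3")
        for x in(-13,13): print(x,np.round(w[140:201:3,x+57:x+64].mean(1)).astype(int))
        print("wide ±19",np.round(w[140:201:3,[41,42,43,77,78,79]].mean(1)).astype(int))
    w=warp(cam,f,62).mean(2); print("nose x=-3..3, y -45..30 step 3",np.round(w[15:91:3,57:64].mean(1)).astype(int))
E
python3 home.py; python3 slot.py|grep -E "lug|bar"
```

```text
stand [9.61434405e-02 1.24669426e+02] f [ 6.2 23.3 -7.4]
top z 66 x=-17..-9 / 9..17, y 80..140 step 3
-13 [178 188 183 178 179 187 187 174 132 109 118  98  60  47  48  51  59  63
  65  60  47]
13 [75 72 71 71 72 77 81 77 66 54 46 46 47 50 56 60 60 58 60 63 68]
wide ±19 [104 116 118 107  99 105 112 100  84  73  69  62  52  57  65  64  72  76
  78  69  68]
top z 93 x=-17..-9 / 9..17, y 80..140 step 3
-13 [159 157 162 167 170 160 156 148 178 188 182  91  47  46  47  44  45  42
  45  41  39]
13 [82 79 75 76 76 73 70 68 67 65 60 58 62 69 73 69 67 66 67 74 82]
wide ±19 [135 134 130 130 133 133 123 110 103 111 104  72  56  57  61  63  64  60
  61  56  56]
nose x=-3..3, y -45..30 step 3 [97 97 98 95 95 94 96 95 94 94 93 92 92 93 90 90 89 89 88 86 86 86 85 85
 85 84]
side z 66 x=-17..-9 / 9..17, y 80..140 step 3
-13 [14 16 18 32 43 50 58 52 51 55 56 59 61 64 65 47 33 30 29 29 29]
13 [12 12 13 13 11 11 15 18 28 43 48 48 49 52 49 45 40 36 31 30 31]
wide ±19 [18 22 25 32 36 39 41 46 48 50 53 56 53 48 51 47 41 38 38 40 38]
side z 93 x=-17..-9 / 9..17, y 80..140 step 3
-13 [71 65 53 41 32 24 19 19 18 14 14 14 13 14 16 14 13 15 20 25 34]
13 [12 11 12 13 13 13 11 13 13 13 14 14 12 13 18 25 35 46 56 63 66]
wide ±19 [24 22 20 16 12 12 11 14 13 11 12 14 15 17 25 34 37 44 47 46 48]
nose x=-3..3, y -45..30 step 3 [ 52  52  51  50  50  50  51  58  67  70  72  75  86  96 105 110 114 115
 115 114 112 113 112 108  94  72]
top lug_back 0.51 [  1.4 110.3] world [594.  64.  61.] 76.9
top bar 0.66 [-79.1 109. ] world [515.  80.  49.] 99.0
side lug_back 0.74 [ 45.9 141.6] world [644.  85.  61.] 66.1
side bar 0.17 [ -4.1 -93.8] world [ 544. -134.   49.] 209.8
```

The bar is hard against its stop: 23 N with no motion. In the top view the rail ends read y≈102 and the lug spans 102–112, so it's home. I'll back off and lift clear.

Emit:
send_rows(
  series="1.5 0 0 0; 3 0 0 0; 4.5 0 0 0; 5 0 -3 0; 5 0 -7 0",
)

```text
t: 27.68
tool_pos: [601.1, 115.8, 101.0]
tcp_rot: [[0.214, 0.977, -0.007], [0.977, -0.214, -0.001], [-0.002, -0.007, -1.0]]
force: [0.9, -0.9, 0.6]
opening: 0.003
gripper_force: 0.0
```

Emit:
send_rows(
  series="1 0 -4 0; 3 0 -8 0; 6 0 -12 0; 9 0 -16 0; 12 0 -17 0",
)

```text
t: 28.1
tool_pos: [630.1, 224.4, 273.7]
tcp_rot: [[0.22, 0.975, 0.004], [0.975, -0.22, -0.001], [-0.0, 0.004, -1.0]]
force: [1.5, -0.2, -0.2]
opening: -0.002
gripper_force: 0.0
```

```bash
python3 home.py|grep -A3 "z 93"|head -8; python3 slot.py
python3 - <<'E'
from fit import *
for n in("sticks","sprayer","cup","rule","batten"):
    for o in r.spot_point("top",n)[:1]: print(n,np.round(atz("top",o["location"],12 if n=="sticks" else 0)))
E
```

```text
top z 93 x=-17..-9 / 9..17, y 80..140 step 3
-13 [110 111 111 110 109 107 109 107 107 105 107 119 122 118 120 119 119 118
 117 117 115]
13 [128 139 143 144 143 141 143 143 142 140 142 140 141 140 137 137 137 135
--
side z 93 x=-17..-9 / 9..17, y 80..140 step 3
-13 [114 112 114 114 112 113 113 114 114 111 108  93  75  67  66  65  65  65
  65  65  68]
top peg_mid 0.7 [  -7.4 -163.6] world [ 525. -201.   80.] 251.5
top figure 0.6 [ -1.9 -84.2] world [ 548. -125.   62.] 95.9
side slot_mouth 0.75 [-1.1 20.5] world [572. -23.  62.] 77.9
side peg_mid 0.68 [  -7.9 -153. ] world [ 527. -191.   80.] 250.1
side lug_back 0.76 [  2.2 113.5] world [595.  67.  61.] 76.7
side bar 0.18 [ 113.1 -321.5] world [ 608. -382.   49.] 283.3
side figure 0.69 [-10.4 -82.5] world [ 540. -122.   62.] 131.5
side jar 0.65 [-77.3 108.5] world [517.  79.  12.] 98.6
sprayer [ 317. -431.    0.]
cup [327. 381.   0.]
rule [ 627. -450.    0.]
batten [599. 497.   0.]
```

```bash
python3 -c "
from bench import r
print(r.close_job())"
```

```text
the job is handed in; nothing more can be done
None
```

I turned the wheel until its slot faced the bar and pushed the bar in to a firm stop (23 N, no further movement), lug against the rail ends as far as the cameras show; figure and jar detected in place, the modelling tool missed in the last check, and the job is handed in.

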